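Extend the telescoping model stand to its next lock hole and load the jaw model

ROBOT

A 6-joint arm with a two-finger parallel gripper is mounted at the origin on the work surface. World frame = base frame: x ahead of the robot, y to its left, z up, the work surface at z = 0. Lengths are in m, angles in rad, forces in N, time in s.
With the tool pointing down it reaches from about 0.425 to 0.95 m from the base axis. Payload 3.5 kg.
Tool frame: the origin (TCP) lies midway between the tips of the shut fingers; the grasp point (between the pads) lies 19 mm behind it; z points along the fingers, y is the direction in which the jaws open and shut (so a half turn about z gives the same grasp; the last joint's range is limited). The gripper opens to 85 mm and grips with 20 to 120 N. Pads are 22 mm wide; open, the fingers measure 114 mm over their backs; the gripper's body (76 mm by 85 mm) begins 54 mm behind the grasp point. The pads swing forward as they close: fully open they stand 13 mm farther back than shut.
Start: joints at [1.014, 0.286, 1.577, -0, 1.279, -0.15], TCP at [0.267, 0.62, 0.231] pointing down, gripper open.
Joint ranges: [-2.77, 2.77], [-0.9, 2.22], [0.21, 2.48], [-1.53, 4.67], [0.24, 2.81], [-2.84, 2.84]. Speed limits (rad/s): [2.79, 2.79, 3.14, 3.14, 3.14, 3.14].

INTERFACE

Orientations are given as a unit quaternion [x, y, z, w].
In Python, from plant import ctrl gives the robot as it stands.
- The arm moves only by the tool apply_moves, never from a script. Its argument "moves" is a list that holds one entry, the list of rows, each a list of 7 numbers: the shift along the tool's x, y, z in m, then the turn, a rotation vector about the tool's x, y, z in degrees, then the gripper's target within -1 to 1 (shut at 1, half-way at 0, fully open at -1). In form: [[[tx, ty, tz, ax, ay, az, hand], ...]]. A call has 1 to 12 rows; each row shifts and turns the pose as measured when the row begins, along the tool's axes as they then stand; what a row does not reach is not made up. A row lasts 1/10 s, in which the tool goes at most 50 mm and 8.59 degrees, less where a joint would pass 70% of its speed; a pose out of reach is approached as far as the arm can. A call with a gripper value outside its range is refused whole. The fingers move at their own pace and stop on an object; "force" is the grip in N (left out, the last holds). Time passes only in rows, so rows that do not move let the fingers close. It gives the time, the measured TCP pose, the force and the opening at its end, in the units of the state.
- ctrl.get_state(): the state, without advancing time (a new reading comes with each control period).
- ctrl.read_camera(name): name is "scene" or "top" or "wrist"; returns the picture (384x512x3 uint8, red, green, blue); there is no depth.
- ctrl.get_calibration(name): a dict with "camera_matrix" (3x3 intrinsics, pixels), "cam_to_world" (4x4, takes a point from camera to world coordinates). Camera axes: x right, y up, looking along -z (the intrinsics and any distortion apply to the point x, -y, -z); pixel columns grow to the right and rows downward; lengths in m; the calibration is good to about 2 mm. A picture is of the moment at which its call begins: read the wrist's pose just before it. get_calibration takes no time and is no camera call; for the wrist camera it gives the pose at the moment of the call.
- ctrl.sign_off(): hands the job in, once; it reports no verdict.
The state is a dict: "time": time; "qpos": joint angles; "dq": joint speeds; "joint_efforts": joint torques, N m; "eef_pos": TCP position; "tcp_rot": TCP orientation; "contact_force": force on the tool from outside, world axes, zero at the start; "wrist_torque": the same for the moment, N m; "opening": opening from 0.0 (shut) to 1.0 (fully open).
Only numpy, scipy, OpenCV 4.12 (cv2) and the standard library are available. Lean on these libraries where they do the work, as an engineer would, in place of code of your own. Each camera call takes 0.05 s, during which the arm holds its last target. There are 200 camera calls.

TASK

Draw the inner tube of the model stand gently out by its handle until the sprung button pops up through the next hole in the sleeve and locks; feel for it, and do not force the tube once it is caught. Then set the full jaw model, teeth up and either way round, down into the tray on the tube's end so that it sits flat inside the rim, let go, and leave everything else on the desk alone.

Things in the scene. Friction and masses are not known exactly. Their poses are not given: they have to be found in the camera images.
- stand: Fixed stand: steel foot 220 x 85 x 12 mm, two saddles holding a square aluminium sleeve, 28 x 28 x 235 mm, top 64 mm above the desk, with three holes 11 mm across, 80 mm apart, along the middle of its top. Origin: on the desk under the tube axis; own +x is the way the tube draws out, z up. The sleeve is clamped by hand: its outer end lies anywhere 65 to 105 mm along +x.
- inner_tube (a joint): Draw-out of the square tube inside the sleeve, m (0 in, stop 0.12). Starts between two holes at 0.016 to 0.034; the next hole outward is met at 0.045 to 0.085, unmeasured (it shifts with the sleeve): feel for it. Sliding takes about 3 to 5 N; when the button pops the tube stops dead (1 mm play) and pulling only raises the force. Pushing in may catch the wrong hole.
- lock_button (a joint): How far the sprung button is pressed down, m: about 0.0075 while it slides hidden under the sleeve's top wall, 0 when it is right through a hole, 3.5 mm above the sleeve's top. Round-ended steel pin, 9 mm across, spring 1 to 3 N, carried by the inner tube 205 mm behind (-x of) the handle. It bears at most 30 N, knocks included: pull slowly.
- handle_top (a point): Centre of the top of the handle, 105.5 mm above the desk: a grey upright tab on the inner tube, 14 mm thick along the stand's x, 30 mm wide along its y, 46 mm tall. It moves with the tube, 130 mm + draw-out along the stand's x from its origin. Axes as the stand's. The tray's rim (69 mm high) begins 37 mm beyond it (+x), the sleeve's end (64 mm high) is 40 mm or more behind it.
- tray_floor (a point): Centre of the floor of the rimmed aluminium tray on the end of the inner tube, 64 mm above the desk, 75 mm beyond the handle along +x. Inside 70 mm along x and 56 mm along y; rim 3 mm thick, 5 mm high. Axes as the stand's. It moves with the tube.
- jaw_model: The full jaw model: plaster block 64 mm (its x) x 50 mm (its y) x 26 mm high with a horseshoe of gum and teeth on top, 41 mm high in all, about 140 g, loose. Origin: centre of the underside; z up. It fits the tray with its 64 mm side along the tube, either way round, 3 mm free on each side. Fingers on its 50 mm sides must stay over 5 mm above its underside to clear the rim.
- part_model: Bystander, loose, leave alone: the small part-jaw model: same plaster and teeth, base only 34 x 26 x 18 mm; not the one to load. Origin: centre of the underside.
- phone: Bystander, loose, leave alone: mobile phone lying flat, 72 x 150 x 9 mm. Origin: centre of the underside.
- pencil_cup: Bystander, loose, leave alone: round dark cup of pencils, 72 mm across, 90 mm tall, pencils to 190 mm. Origin: centre of the underside.
- wax_jar: Bystander, loose, leave alone: clear jar with a white lid, 42 mm across, 42 mm tall. Origin: centre of the underside.
- dental_mirror: Bystander, loose, leave alone: steel mouth mirror lying down, 170 mm long. Origin: centre of the underside.
- glue_bottle: Bystander, loose, leave alone: white bottle with a black cap, 36 mm across, 85 mm tall. Origin: centre of the underside.
- clear_case: Bystander, loose, leave alone: small clear open case, 55 x 45 x 22 mm. Origin: centre of the underside.

How it is judged:
On the way, in this order (a step that is already met when the one before it is completed fails the run):
1. the inner tube is drawn out to the next hole and the button has popped up through it (value of joint lock_button below 0.0025 m and value of joint inner_tube between 0.04 and 0.09 m), for 0.2 s.
2. the jaw model sits flat in the tray, the button still up (all of step 1 and x of jaw_model in the frame of tray_floor between -0.0045 and 0.0045 m and y of jaw_model in the frame of tray_floor between -0.0045 and 0.0045 m and z of jaw_model in the frame of tray_floor between -0.002 and 0.002 m and angle between jaw_model's own z axis and vertical below 0.05 rad), for 0.2 s.
At the end, for the whole second after the job is handed in: The button is up through the next hole (pressed in under 2.5 mm, tube out 40 to 90 mm), and the jaw model rests flat in the tray: within 4.5 mm of its centre along and across the tube, underside within 2 mm of the floor, upright within 0.05 rad, released (all of step 2 and linear speed of jaw_model below 0.02 m/s and contact force between the fingers and jaw_model below 0.1 N); the robot touches nothing.
It fails at once if the caught button is forced against the edge of its hole with more than 30 N (contact force between sleeve and stand above 30 N).
It fails at once if a bystander is moved by more than 30 mm (distance of any of part_model, phone, pencil_cup, wax_jar, dental_mirror, glue_bottle, clear_case from where it was at the start of the episode above 0.03 m).
It also fails if it takes over 56 s, if anything falls off the work surface, if the arm or the gripper's body presses on something with over 40 N, if the wrist force passes 120 N, or if a joint passes its speed limit or range.

## Working session

There is one attempt and no reset: what is moved stays moved. The work goes in short steps, Python scripts to look and compute and a tool call to move; the robot and the scene stay as the last step left them, time stands still between calls to the robot, and variables do not carry over. Pictures are saved under pics/ and viewed, about 8 in all and at most 12, crops included, and the job is handed in when it is done.

Besides the shell and the picture viewer there is one more tool, called after "Emit:" as a command line: name --argument value ..., lists and objects as JSON in quotes. apply_moves: Moves the arm, as the interface text tells. Its arguments: {"type":"object","properties":{"moves":{"type":"array","items":{"type":"array","items":{"type":"array","items":{"type":"number"}}}},"force":{"type":"number"}},"required":["moves"]}

```bash
mkdir -p pics; cat > h.py <<'E'
import numpy as np,cv2
from plant import ctrl
def snap(n,f):
    K=ctrl.get_calibration(n);im=ctrl.read_camera(n)
    cv2.imwrite('pics/'+f,im[:,:,::-1]);return im,K
def ray(cal,u,v):
    K=np.array(cal['camera_matrix']);T=np.array(cal['cam_to_world'])
    d=np.linalg.inv(K)@[u,v,1];d=T[:3,:3]@[d[0],-d[1],-d[2]];return T[:3,3],d
def onz(cal,u,v,z):
    o,d=ray(cal,u,v);return o+d*(z-o[2])/d[2]
E
python3 - <<'E'
from h import *
ims=[]
for n in('top','scene'):
    im,c=snap(n,n+'0.png');print(n,c)
s=ctrl.get_state();print(s['time'],s['eef_pos'],s['tcp_rot'],s['contact_force'],s['opening'])
E
```

```text
top {'camera_matrix': array([[465.81368259,   0.        , 257.41930188],
       [  0.        , 465.81368259, 196.02254309],
       [  0.        ,   0.        ,   1.        ]]), 'cam_to_world': array([[-0.0082439 ,  0.99282103, -0.11932494,  0.44404788],
       [-0.99993065, -0.00918838, -0.00736717, -0.00925667],
       [-0.00841069,  0.11925594,  0.99282792,  1.49396336],
       [ 0.        ,  0.        ,  0.        ,  1.        ]])}
scene {'camera_matrix': array([[400.94340815,   0.        , 255.59537948],
       [  0.        , 400.94340815, 191.23905702],
       [  0.        ,   0.        ,   1.        ]]), 'cam_to_world': array([[ 0.49372907, -0.57873065,  0.64907815,  1.26217875],
       [ 0.86934842,  0.34698326, -0.3519033 , -0.33829349],
       [-0.02156203,  0.73801996,  0.6744343 ,  0.77551094],
       [ 0.        ,  0.        ,  0.        ,  1.        ]])}
0.1 [0.26675936 0.61940389 0.23007192] [ 2.02027828e-01  9.79379186e-01 -1.01732594e-03 -3.62867113e-04] [ 0.85287082  0.6436002  -0.01112538] 0.9989910712368067
```

View pics/top0.png

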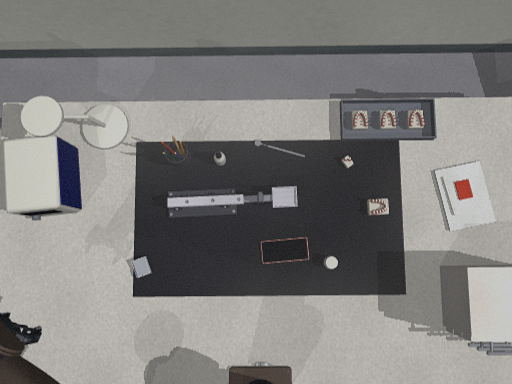

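View pics/scene0.png

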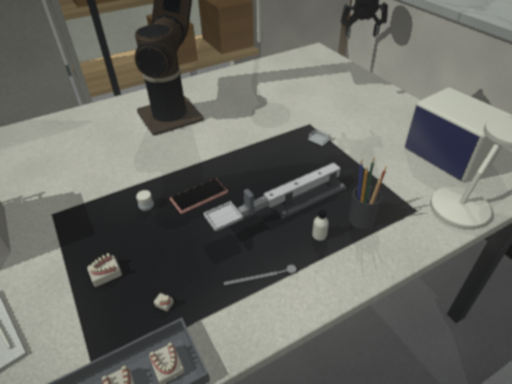

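```bash
python3 - <<'E'
from h import *
c=ctrl.get_calibration('top');im=cv2.imread('pics/top0.png');g=cv2.cvtColor(im,cv2.COLOR_BGR2GRAY)
for nm,(x0,x1,y0,y1),z in(('tray',(271,305,180,215),.067),('sleeve',(160,243,190,215),.064),('jaw',(360,397,190,222),.026)):
    m=(g[y0:y1,x0:x1]>95).astype('uint8')
    cs,_=cv2.findContours(m,0,2);k=max(cs,key=cv2.contourArea);r=cv2.minAreaRect(k)
    b=cv2.boxPoints(r)+[x0,y0];P=np.array([onz(c,u,v,z)[:2] for u,v in b])
    print(nm,r,'centre',P.mean(0).round(4),'edges',(P[1]-P[0]).round(4),(P[2]-P[1]).round(4))
a=cv2.resize(im[180:222,160:310],None,fx=5,fy=5,interpolation=2);b=cv2.resize(im[185:227,350:400],None,fx=5,fy=5)
o=np.zeros((430,750,3),'uint8');o[:210]=a;o[215:425,:250]=b;cv2.imwrite('pics/crop0.png',o)
E
```

```text
tray ((12.784265518188477, 16.479694366455078), (20.875385284423828, 25.86267852783203), 85.91438293457031) centre [ 0.6135 -0.08  ] edges [ 0.005  -0.0798] [-0.0647 -0.0034]
sleeve ((44.522010803222656, 10.491551399230957), (10.243467330932617, 75.46170043945312), 87.43623352050781) centre [0.6035 0.165 ] edges [ 0.0084 -0.2335] [-0.0318 -0.0013]
jaw ((18.0, 16.0), (16.0, 20.0), 90.0) centre [ 0.5853 -0.379 ] edges [-0.0006 -0.0632] [-0.0508  0.0021]
```

View pics/crop0.png

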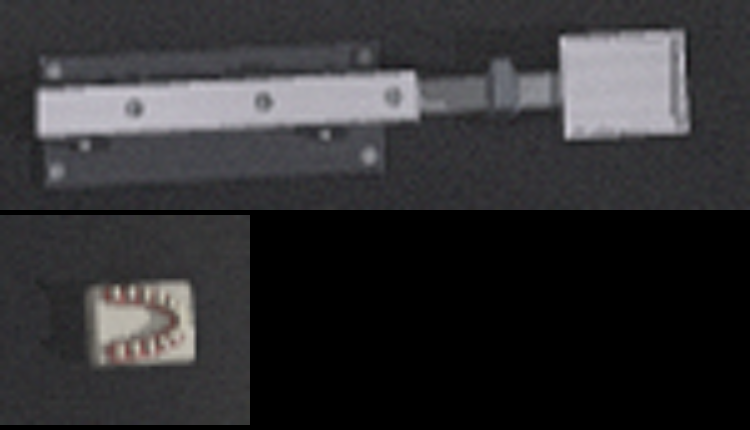

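```bash
cat >> h.py <<'E'
from scipy.spatial.transform import Rotation as Ro
def plan(p,yaw,step=.045):
    "rows in tool axes to TCP p with tool z down and tool y at angle yaw (deg)"
    s=ctrl.get_state();R=Ro.from_quat(s['tcp_rot']);p0=s['eef_pos']
    y=np.array([np.cos(np.radians(yaw)),np.sin(np.radians(yaw)),0]);z=np.array([0,0,-1.])
    G=Ro.from_matrix(np.c_[np.cross(y,z),y,z]);rv=(R.inv()*G).as_rotvec()
    d=np.array(p)-p0;n=int(max(1,np.ceil(np.linalg.norm(d)/step),np.ceil(np.degrees(np.linalg.norm(rv))/8)))
    print('t',s['time'],'at',p0.round(4),'F',np.round(s['contact_force'],2),'op',round(s['opening'],3))
    for i in range(n):
        Ri=R*Ro.from_rotvec(rv*i/n);print(np.r_[Ri.inv().apply(d/n).round(4),np.degrees(rv/n).round(2)].tolist())
E
python3 -c "
from h import *
plan([.61,-.005,.23],2.4)"
```

```text
t 0.1 at [0.2668 0.6194 0.2301] F [ 0.85  0.64 -0.01] op 0.999
[-0.0351, -0.0274, 0.0001, -0.01, 0.0, 4.02]
[-0.037, -0.0248, 0.0, -0.01, 0.0, 4.02]
[-0.0386, -0.0222, 0.0, -0.01, 0.0, 4.02]
[-0.0401, -0.0194, 0.0, -0.01, 0.0, 4.02]
[-0.0413, -0.0166, 0.0, -0.01, 0.0, 4.02]
[-0.0424, -0.0136, 0.0, -0.01, 0.0, 4.02]
[-0.0433, -0.0106, 0.0, -0.01, 0.0, 4.02]
[-0.0439, -0.0076, 0.0, -0.01, 0.0, 4.02]
[-0.0443, -0.0045, 0.0, -0.01, 0.0, 4.02]
[-0.0445, -0.0013, 0.0, -0.01, 0.0, 4.02]
[-0.0445, 0.0018, 0.0, -0.01, 0.0, 4.02]
[-0.0443, 0.0049, 0.0, -0.01, 0.0, 4.02]
[-0.0438, 0.008, 0.0, -0.01, 0.0, 4.02]
[-0.0431, 0.011, 0.0, -0.01, 0.0, 4.02]
[-0.0423, 0.014, 0.0, -0.01, 0.0, 4.02]
[-0.0412, 0.017, 0.0, -0.01, 0.0, 4.02]
```

Emit:
apply_moves --moves '[[[-0.035,-0.027,0,0,0,4,-1],[-0.037,-0.025,0,0,0,4,-1],[-0.039,-0.022,0,0,0,4,-1],[-0.04,-0.019,0,0,0,4,-1],[-0.041,-0.017,0,0,0,4,-1],[-0.042,-0.014,0,0,0,4,-1],[-0.043,-0.011,0,0,0,4,-1],[-0.044,-0.008,0,0,0,4,-1],[-0.044,-0.0045,0,0,0,4,-1],[-0.0445,-0.001,0,0,0,4,-1],[-0.0445,0.002,0,0,0,4,-1],[-0.044,0.005,0,0,0,4,-1]]]' --force 20

```text
time: 1.3
eef_pos: [0.5205, 0.1345, 0.2235]
tcp_rot: [0.592, 0.806, -0.005, -0.002]
contact_force: [0.0, 0.3, 0.0]
opening: 1.001
```

```bash
python3 -c "
from h import *
plan([.61,-.005,.23],2.4)"
```

```text
t 1.3 at [0.5205 0.1345 0.2235] F [0.02 0.34 0.04] op 1.001
[-0.04, 0.0109, -0.0016, -0.14, 0.06, 3.74]
[-0.0392, 0.0135, -0.0016, -0.14, 0.06, 3.74]
[-0.0382, 0.0161, -0.0016, -0.14, 0.06, 3.74]
[-0.0371, 0.0185, -0.0016, -0.14, 0.06, 3.74]
```

Emit:
apply_moves --moves '[[[-0.041,0.011,-0.002,-0.15,0.05,3.8,-1],[-0.04,0.0135,-0.002,-0.15,0.05,3.8,-1],[-0.039,0.016,-0.002,-0.15,0.05,3.8,-1],[-0.038,0.019,-0.002,-0.15,0.05,3.8,-1],[0,0,0,0,0,0,-1],[0,0,0,0,0,0,-1]]]'

```text
time: 1.9
eef_pos: [0.6126, -0.0212, 0.2279]
tcp_rot: [0.701, 0.713, -0.002, -0.001]
contact_force: [-0.3, -0.1, -0.2]
opening: 0.999
```

```bash
python3 -c "
from h import *
snap('wrist','w1.png');print(ctrl.get_calibration('wrist'));plan([.61,-.005,.23],2.4)"
```

```text
{'camera_matrix': array([[277.20716695,   0.        , 254.83520003],
       [  0.        , 277.20716695, 190.26415725],
       [  0.        ,   0.        ,   1.        ]]), 'cam_to_world': array([[ 0.99984035, -0.0177957 , -0.00160904,  0.61169827],
       [ 0.01752126,  0.95877687,  0.28361932,  0.05205258],
       [-0.00350449, -0.28360224,  0.9589356 ,  0.37021225],
       [ 0.        ,  0.        ,  0.        ,  1.        ]])}
t 1.95 at [ 0.6125 -0.021   0.2279] F [-0.24  0.03  0.25] op 0.999
[0.0161, -0.0022, -0.0021, -0.21, 0.05, -1.37]
```

View pics/w1.png

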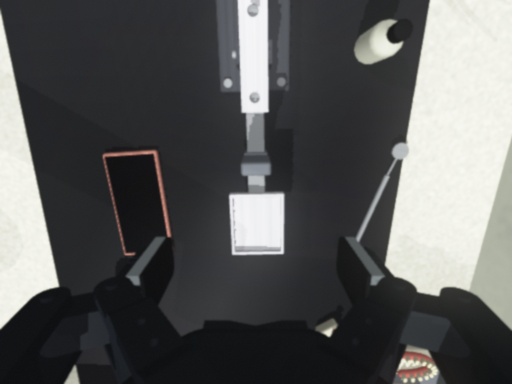

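The wrist view shows the sleeve's end at (254,112), handle about (256,160), tray about (229..285, 193..255), and nothing in the way.

```bash
python3 - <<'E'
from h import *
c=ctrl.get_calibration('wrist');im=cv2.imread('pics/w1.png');g=cv2.cvtColor(im,cv2.COLOR_BGR2GRAY)
for nm,(x0,x1,y0,y1),z,t in(('tray',(222,292,186,262),.069,110),('sleeve',(233,275,0,118),.064,150),('handle',(238,276,146,165),.1055,0)):
    if t: m=(g[y0:y1,x0:x1]>t).astype('uint8')
    else:
        sub=g[y0:y1,x0:x1]; print(sub[::2,::3]); continue
    cs,_=cv2.findContours(m,0,2);k=max(cs,key=cv2.contourArea);r=cv2.minAreaRect(k)
    b=cv2.boxPoints(r)+[x0,y0];P=np.array([onz(c,u,v,z)[:2] for u,v in b])
    print(nm,b.round(1).tolist(),'centre',P.mean(0).round(4),'edges',(P[1]-P[0]).round(4),(P[2]-P[1]).round(4))
E
```

```text
tray [[229.0, 186.0], [284.0, 186.0], [284.0, 254.0], [229.0, 254.0]] centre [ 0.6148 -0.0749] edges [0.062  0.0011] [ 0.0041 -0.0857]
sleeve [[237.0, 0.0], [267.0, -0.4], [268.5, 116.8], [238.5, 117.2]] centre [0.6078 0.0973] edges [0.0287 0.0008] [ 0.0049 -0.1084]
[[ 49  50  46 101 129 129 130 129 130  51  38  36  35]
 [ 49  48  48 101 129 130 129 129 129  52  38  37  36]
 [ 48  50  49 105 127 128 127 128 128  65  38  37  36]
 [ 49  49  57  92 102  97  97  98  98  80  41  37  36]
 [ 48  48  80  92  93  92  90  90  90  89  45  37  36]
 [ 47  50  63  67  68  68  66  67  66  67  55  37  36]
 [ 49  51  64  64  66  65  66  66  65  66  61  37  36]
 [ 47  54  65  66  66  67  66  66  67  67  64  38  35]
 [ 48  63  80  83  84  85  86  87  87  89  86  45  36]
 [ 49  92 121 124 125 126 127 127 128 129 124  58  37]]
```

```bash
python3 - <<'E'
from h import *
c=ctrl.get_calibration('wrist');im=cv2.imread('pics/w1.png');g=cv2.cvtColor(im,cv2.COLOR_BGR2GRAY)
print(g[148:200,257].tolist());print(g[168,236:278].tolist(),g[210,224:292].tolist(),g[245:262,257].tolist())
for r,z in((193,.069),(254.5,.069),(163,.1055),(175,.1055),(112,.064)):print(r,z,onz(c,257,r,z).round(4))
for u,r in((229,215),(285,215)):print(u,onz(c,u,r,.069).round(4))
for u,r in((241,168),(271.5,168)):print(u,onz(c,u,r,.1055).round(4))
E
```

```text
[129, 130, 127, 117, 98, 94, 89, 75, 67, 66, 65, 65, 67, 72, 85, 106, 126, 141, 144, 144, 144, 145, 146, 148, 150, 148, 148, 160, 179, 187, 189, 189, 188, 189, 189, 186, 171, 143, 131, 130, 130, 130, 130, 129, 129, 147, 197, 235, 239, 238, 240, 241]
[49, 49, 49, 52, 70, 105, 130, 142, 147, 147, 147, 146, 146, 146, 146, 145, 144, 145, 143, 145, 144, 144, 143, 143, 144, 145, 145, 144, 145, 145, 145, 143, 136, 121, 95, 63, 44, 38, 38, 39, 37, 38] [57, 57, 57, 59, 63, 120, 211, 234, 220, 195, 201, 229, 240, 243, 242, 242, 240, 239, 240, 241, 242, 243, 243, 243, 243, 242, 241, 240, 240, 240, 240, 240, 240, 241, 241, 241, 241, 241, 242, 243, 242, 241, 240, 239, 239, 238, 237, 238, 240, 241, 241, 241, 241, 241, 241, 238, 229, 232, 234, 202, 127, 72, 60, 59, 58, 58, 58, 56] [229, 195, 179, 177, 170, 158, 178, 223, 224, 165, 91, 66, 65, 65, 64, 64, 63]
193 0.069 [ 0.6147 -0.0402  0.069 ]
254.5 0.069 [ 0.6163 -0.1185  0.069 ]
163 0.1055 [0.6138 0.0013 0.1055]
175 0.1055 [ 0.614  -0.0106  0.1055]
112 0.064 [0.613  0.0483 0.064 ]
229 [ 0.5827 -0.0676  0.069 ]
285 [ 0.6478 -0.0664  0.069 ]
241 [ 0.5983 -0.0039  0.1055]
271.5 [ 0.628  -0.0034  0.1055]
```

```bash
python3 -c "
from h import *
plan([.613,-.0047,.072],2.6,.04)"
```

```text
t 1.95 at [ 0.6125 -0.021   0.2279] F [-0.24  0.03  0.25] op 0.999
[0.0041, 0.0003, 0.039, -0.05, 0.01, -0.39]
[0.0041, 0.0003, 0.039, -0.05, 0.01, -0.39]
[0.0041, 0.0003, 0.039, -0.05, 0.01, -0.39]
[0.0041, 0.0003, 0.039, -0.05, 0.01, -0.39]
```

Emit:
apply_moves --moves '[[[0.016,0.0005,0.01,-0.2,0,-1.6,-1],[0,0,0.035,0,0,0,-1],[0,0,0.035,0,0,0,-1],[0,0,0.035,0,0,0,-1],[0,0,0.03,0,0,0,-1],[0,0,0,0,0,0,-1],[0,0,0,0,0,0,-1]]]'

```text
time: 2.65
eef_pos: [0.6079, 0.0119, 0.077]
tcp_rot: [0.682, 0.731, 0.001, -0.001]
contact_force: [1.0, -1.1, -0.2]
opening: 1.003
```

```bash
python3 -c "
from h import *
plan([.613,-.0047,.072],2.6,.04)"
```

```text
t 2.65 at [0.6079 0.0119 0.077 ] F [ 0.99 -1.08 -0.2 ] op 1.003
[-0.017, 0.0039, 0.005, 0.02, -0.17, 1.4]
```

Emit:
apply_moves --moves '[[[-0.017,0.004,0.005,0,-0.15,1.4,-1],[0,0,0,0,0,0,-1],[0,0,0,0,0,0,-1]]]'

```text
time: 2.95
eef_pos: [0.6156, -0.0042, 0.0761]
tcp_rot: [0.69, 0.723, 0.002, 0.003]
contact_force: [0.5, -0.0, 0.2]
opening: 0.996
```

```bash
python3 -c "
from h import *
plan([.613,-.0047,.072],2.6,.04)"
```

```text
t 2.95 at [ 0.6156 -0.0042  0.0761] F [ 0.53 -0.    0.23] op 0.996
[-0.0004, -0.0027, 0.0041, 0.4, 0.06, 0.08]
```

Emit:
apply_moves --moves '[[[-0.0004,-0.0027,0.004,0.4,0,0.1,-1],[0,0,0,0,0,0,0],[0,0,0,0,0,0,0.2],[0,0,0,0,0,0,0.4],[0,0,0,0,0,0,0.6],[0,0,0,0,0,0,1],[0,0,0,0,0,0,1],[0,0,0,0,0,0,1]]]' --force 20

```text
time: 3.75
eef_pos: [0.6125, -0.0058, 0.0752]
tcp_rot: [0.691, 0.723, -0.001, -0.0]
contact_force: [-1.0, -0.7, 0.5]
opening: 0.343
```

```bash
python3 -c "
from h import *
plan([.613,-.0047,.072],2.6,.04)"
```

```text
t 3.75 at [ 0.6125 -0.0058  0.0752] F [-0.98 -0.73  0.52] op 0.343
[0.001, 0.0005, 0.0032, -0.13, 0.11, -0.07]
```

Emit:
apply_moves --moves '[[[-0.003,0,0,0,0,0,1],[-0.003,0,0,0,0,0,1],[-0.003,0,0,0,0,0,1],[-0.003,0,0,0,0,0,1],[-0.003,0,0,0,0,0,1],[-0.003,0,0,0,0,0,1]]]' --force 20

```text
time: 4.35
eef_pos: [0.613, -0.0207, 0.0752]
tcp_rot: [0.691, 0.722, 0.001, -0.003]
contact_force: [-1.1, 4.8, 0.8]
opening: 0.348
```

Emit:
apply_moves --moves '[[[-0.003,0,0,0,0,0,1],[-0.003,0,0,0,0,0,1],[-0.003,0,0,0,0,0,1],[-0.003,0,0,0,0,0,1],[-0.003,0,0,0,0,0,1],[-0.003,0,0,0,0,0,1]]]'

```text
time: 4.95
eef_pos: [0.6138, -0.0404, 0.0752]
tcp_rot: [0.692, 0.722, 0.001, -0.003]
contact_force: [-1.1, 4.2, 1.4]
opening: 0.344
```

Now slower, with force watched often.

Emit:
apply_moves --moves '[[[-0.002,0,0,0,0,0,1],[-0.002,0,0,0,0,0,1],[-0.002,0,0,0,0,0,1],[-0.002,0,0,0,0,0,1]]]'

```text
time: 5.35
eef_pos: [0.6141, -0.0495, 0.0752]
tcp_rot: [0.692, 0.722, 0.001, -0.003]
contact_force: [-0.8, 4.3, 2.0]
opening: 0.345
```

Emit:
apply_moves --moves '[[[-0.002,0,0,0,0,0,1],[-0.002,0,0,0,0,0,1],[-0.002,0,0,0,0,0,1]]]'

```text
time: 5.65
eef_pos: [0.6144, -0.056, 0.0752]
tcp_rot: [0.692, 0.722, 0.001, -0.003]
contact_force: [-1.4, 4.0, 2.4]
opening: 0.345
```

Emit:
apply_moves --moves '[[[-0.0015,0,0,0,0,0,1],[-0.0015,0,0,0,0,0,1],[-0.0015,0,0,0,0,0,1]]]'

```text
time: 5.95
eef_pos: [0.6146, -0.062, 0.0752]
tcp_rot: [0.691, 0.722, -0.0, -0.002]
contact_force: [-1.1, 3.0, 1.8]
opening: 0.349
```

Emit:
apply_moves --moves '[[[-0.0015,0,0,0,0,0,1],[-0.0015,0,0,0,0,0,1]]]'

```text
time: 6.15
eef_pos: [0.6147, -0.0643, 0.0752]
tcp_rot: [0.692, 0.722, 0.001, -0.003]
contact_force: [-0.7, 9.4, 3.0]
opening: 0.348
```

Emit:
apply_moves --moves '[[[-0.0015,0,0,0,0,0,1],[-0.0015,0,0,0,0,0,1]]]'

```text
time: 6.35
eef_pos: [0.6147, -0.0643, 0.0752]
tcp_rot: [0.692, 0.722, 0.003, -0.006]
contact_force: [-1.8, 8.4, 2.5]
opening: 0.349
```

The tube stopped dead at y=-0.0643 and the force rose to about 9 N, close to where I expected the hole. I'll relax, release, lift and look.

Emit:
apply_moves --moves '[[[0,0,0,0,0,0,1],[0,0,0,0,0,0,0.2],[0,0,0,0,0,0,-0.5],[0,0,0,0,0,0,-1],[0,0,-0.03,0,0,0,-1],[0,0,-0.04,0,0,0,-1],[0,0,-0.04,0,0,0,-1],[0,0,-0.04,0,0,0,-1],[0,0,0,0,0,0,-1],[0,0,0,0,0,0,-1]]]'

```text
time: 7.35
eef_pos: [0.6145, -0.0708, 0.2278]
tcp_rot: [0.692, 0.721, -0.001, -0.005]
contact_force: [-0.5, -0.3, -0.5]
opening: 1.0
```

```bash
python3 -c "
from h import *
im,c=snap('wrist','w2.png');im=im[:,:,::-1]
cv2.imwrite('pics/w2c.png',cv2.resize(im[0:270,190:330],None,fx=2.2,fy=2.2,interpolation=2))
print(c['cam_to_world']);plan([.588,-.379,.23],2.6,.045)"
```

```text
[[ 0.99915473 -0.0408967  -0.00415674  0.61260597]
 [ 0.04044518  0.95994269  0.27726201  0.00133784]
 [-0.00734887 -0.27719577  0.96078536  0.37060342]
 [ 0.          0.          0.          1.        ]]
t 7.4 at [ 0.615  -0.0709  0.2285] F [-0.25 -0.71  0.99] op 0.998
[-0.0438, -0.0057, -0.0004, -0.05, -0.04, -0.04]
[-0.0438, -0.0057, -0.0004, -0.05, -0.04, -0.04]
[-0.0438, -0.0057, -0.0004, -0.05, -0.04, -0.04]
[-0.0438, -0.0057, -0.0003, -0.05, -0.04, -0.04]
[-0.0438, -0.0058, -0.0003, -0.05, -0.04, -0.04]
[-0.0438, -0.0058, -0.0003, -0.05, -0.04, -0.04]
[-0.0438, -0.0058, -0.0002, -0.05, -0.04, -0.04]
```

View pics/w2c.png

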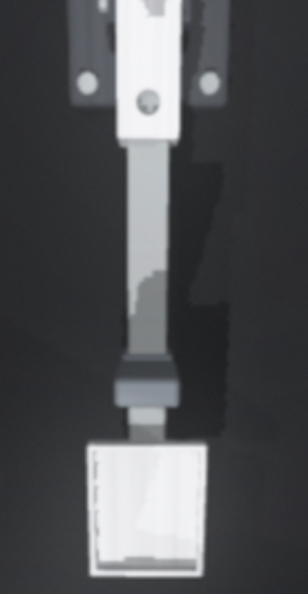

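The tube is drawn out and the tray lies clear at full-image columns about 230–284 and rows 202–262. The middle hole is out of view, so I'll check it in the top view.

```bash
python3 - <<'E'
from h import *
c=ctrl.get_calibration('wrist');g=cv2.imread('pics/w2.png',0)
x0,x1,y0,y1=220,296,201,268
m=(g[y0:y1,x0:x1]>110).astype('uint8');k=max(cv2.findContours(m,0,2)[0],key=cv2.contourArea);r=cv2.minAreaRect(k)
b=cv2.boxPoints(r)+[x0,y0];P=np.array([onz(c,u,v,.069)[:2] for u,v in b])
print(b.tolist(),P.mean(0).round(4),(P[1]-P[0]).round(4),(P[2]-P[1]).round(4))
print(g[195:208,257].tolist(),g[255:268,257].tolist())
E
```

```text
[[229.0, 201.0], [284.0, 201.0], [284.0, 262.0], [229.0, 262.0]] [ 0.6187 -0.1382] [0.0631 0.0027] [ 0.0055 -0.0786]
[126, 121, 119, 118, 117, 116, 127, 175, 224, 232, 233, 233, 233] [161, 156, 143, 144, 189, 226, 207, 120, 65, 61, 61, 61, 60]
```

Emit:
apply_moves --moves '[[[-0.042,-0.0055,0,0,0,0,-1],[-0.042,-0.0055,0,0,0,0,-1],[-0.042,-0.0055,0,0,0,0,-1],[-0.042,-0.0055,0,0,0,0,-1],[-0.03,-0.004,0,0,0,0,-1],[-0.02,-0.002,0,0,0,0,-1],[0,0,0,0,0,0,-1],[0,0,0,0,0,0,-1]]]'

```text
time: 8.2
eef_pos: [0.5913, -0.2947, 0.2128]
tcp_rot: [0.691, 0.722, -0.003, -0.014]
contact_force: [0.6, -0.1, 0.3]
opening: 1.001
```

```bash
python3 - <<'E'
from h import *
plan([.588,-.379,.23],2.6)
im,c=snap('wrist','w3.png');t,ct=snap('top','top1.png')
print(c['cam_to_world'])
a=im[:,:,::-1];b=cv2.resize(t[185:215,160:320,::-1],(512,96),interpolation=2)
cv2.imwrite('pics/w3c.png',np.vstack([a,b]))
E
```

```text
t 8.2 at [ 0.5913 -0.2947  0.2128] F [ 0.64 -0.1   0.28] op 1.001
[-0.0419, -0.0037, -0.0092, -0.65, -0.46, -0.04]
[-0.042, -0.0036, -0.0089, -0.65, -0.46, -0.04]
[[ 0.99879914 -0.0479654   0.00998039  0.5914063 ]
 [ 0.04354468  0.96247717  0.26784614 -0.2240032 ]
 [-0.02245324 -0.2670899   0.96341001  0.35629751]
 [ 0.          0.          0.          1.        ]]
```

View pics/w3c.png

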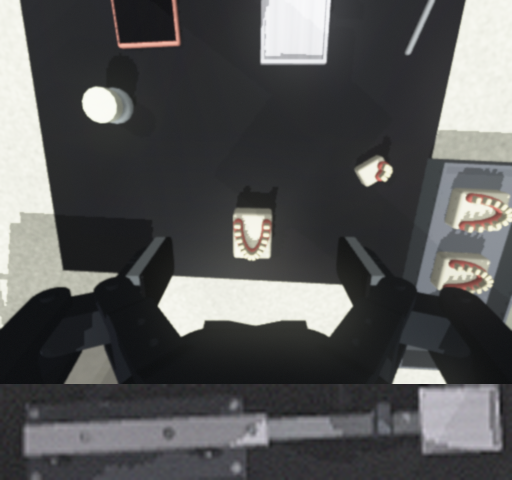

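Top strip: the tube is out and the middle hole now looks filled by the button. The wrist view shows the jaw model at columns 233–271, rows 208–258. I'll put the camera directly over it for a better measurement.

```bash
python3 -c "
from h import *
plan([.588,-.45,.23],2.6)"
```

```text
t 8.3 at [ 0.5915 -0.294   0.2132] F [ 0.41  0.25 -0.11] op 1.0
[-0.0389, -0.0028, -0.0048, -0.32, -0.22, 0.0]
[-0.0389, -0.0027, -0.0046, -0.32, -0.22, 0.0]
[-0.0389, -0.0027, -0.0045, -0.32, -0.22, 0.0]
[-0.0389, -0.0027, -0.0043, -0.32, -0.22, 0.0]
```

Emit:
apply_moves --moves '[[[-0.037,-0.003,-0.005,-0.3,-0.2,0,-1],[-0.037,-0.003,-0.005,-0.3,-0.2,0,-1],[-0.037,-0.003,-0.005,-0.3,-0.2,0,-1],[-0.025,-0.003,-0.005,-0.3,-0.2,0,-1],[0,0,0,0,0,0,-1],[0,0,0,0,0,0,-1],[0,0,0,0,0,0,-1]]]'

```text
time: 9.0
eef_pos: [0.5915, -0.4216, 0.2326]
tcp_rot: [0.685, 0.729, 0.001, -0.002]
contact_force: [0.8, 0.5, 0.0]
opening: 1.008
```

```bash
python3 - <<'E'
from h import *
plan([.588,-.379,.15],2.6)
im,c=snap('wrist','w4.png')
T=c['cam_to_world'];print(T[:3,3]);K=c['camera_matrix']
def px(p):
    q=T[:3,:3].T@(np.array(p)-T[:3,3]);return K[0,0]*q[0]/-q[2]+K[0,2],-K[1,1]*q[1]/-q[2]+K[1,2]
u,v=map(int,px([.587,-.379,.026]));print(u,v)
g=cv2.cvtColor(im,cv2.COLOR_RGB2GRAY);x0,y0=max(u-45,0),max(v-45,0)
s=g[y0:v+45,x0:u+45];m=(s>110).astype('uint8');k=max(cv2.findContours(m,0,2)[0],key=cv2.contourArea);r=cv2.minAreaRect(k)
b=cv2.boxPoints(r)+[x0,y0];P=np.array([onz(c,a,d,.026)[:2] for a,d in b])
print(b.round(1).tolist(),P.mean(0).round(4),(P[1]-P[0]).round(4),(P[2]-P[1]).round(4))
cv2.imwrite('pics/w4c.png',cv2.resize(im[y0:v+45,x0:u+45,::-1],None,fx=6,fy=6,interpolation=2))
E
```

```text
t 9.0 at [ 0.5915 -0.4216  0.2326] F [0.78 0.47 0.02] op 1.008
[0.0141, -0.0003, 0.0276, -0.0, -0.09, 0.31]
[0.0142, -0.0003, 0.0276, -0.0, -0.09, 0.31]
[0.0142, -0.0004, 0.0275, -0.0, -0.09, 0.31]
[ 0.58703508 -0.34947414  0.37532201]
253 134
[[232.0, 159.3], [233.8, 106.9], [274.2, 108.2], [272.4, 160.7]] [ 0.5866 -0.3788] [-0.0003  0.064 ] [0.0488 0.0014]
```

View pics/w4c.png

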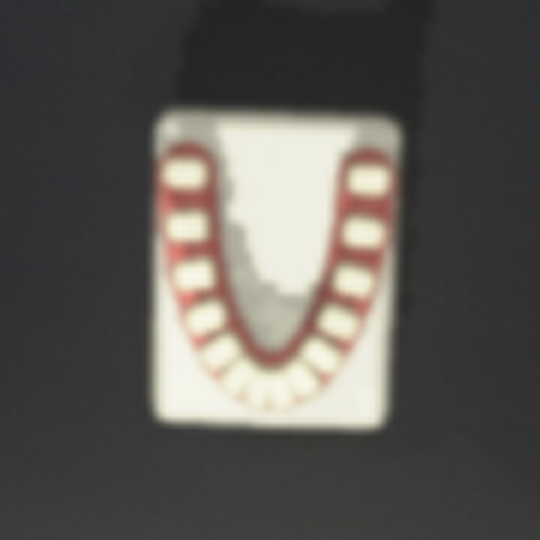

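The block measures cleanly: centre (0.5866, -0.3788), 64×49 mm, yaw about 1°.

Emit:
apply_moves --moves '[[[0.0215,-0.002,0.02,0,-0.1,0.6,-1],[0.0215,-0.002,0.03,0,0,0.6,-1],[0,0,0.035,0,0,0.3,-1],[0,0,0.035,0,0,0,-1],[0,0,0,0,0,0,-1],[0,0,0,0,0,0,-1]]]'

```text
time: 9.65
eef_pos: [0.5883, -0.3686, 0.1128]
tcp_rot: [0.691, 0.723, 0.002, 0.001]
contact_force: [-0.1, -0.4, 0.8]
opening: 1.0
```

```bash
python3 -c "
from h import *
plan([.5866,-.3788,.07],1)"
```

```text
t 9.65 at [ 0.5883 -0.3686  0.1128] F [-0.08 -0.36  0.76] op 1.0
[-0.0101, -0.0023, 0.0428, 0.19, -0.07, 1.54]
```

Emit:
apply_moves --moves '[[[-0.009,-0.002,0.03,0.2,-0.1,1.5,-1],[0,0,0.02,0,0,0,-1],[0,0,0,0,0,0,-1],[0,0,0,0,0,0,-1]]]'

```text
time: 10.05
eef_pos: [0.5921, -0.3801, 0.0725]
tcp_rot: [0.7, 0.714, 0.0, 0.007]
contact_force: [0.7, 0.2, 0.4]
opening: 1.0
```

```bash
python3 -c "
from h import *
plan([.5866,-.3788,.008],1)"
```

```text
t 10.05 at [ 0.5921 -0.3801  0.0725] F [0.74 0.21 0.44] op 1.0
[0.001, -0.0031, 0.0322, 0.31, 0.29, 0.06]
[0.0009, -0.0029, 0.0322, 0.31, 0.29, 0.06]
```

Emit:
apply_moves --moves '[[[0.001,-0.005,0.025,0.3,0.3,0,-1],[0,0,0.025,0.3,0.2,0,-1],[0,0,0.008,0,0,0,-1],[0,0,0,0,0,0,-1],[0,0,0,0,0,0,-1]]]'

```text
time: 10.55
eef_pos: [0.5946, -0.3847, 0.0277]
tcp_rot: [0.7, 0.714, 0.0, 0.011]
contact_force: [0.4, 0.1, 0.3]
opening: 0.995
```

```bash
python3 -c "
from h import *
plan([.5866,-.3788,.008],1)"
```

```text
t 10.55 at [ 0.5946 -0.3847  0.0277] F [0.4  0.13 0.27] op 0.995
[0.0064, -0.0081, 0.0195, 0.89, 0.88, 0.19]
```

Emit:
apply_moves --moves '[[[0.006,-0.008,0.01,0.9,0.9,0.2,-1],[0,0,0,0,0,0,-1]]]'

```text
time: 10.75
eef_pos: [0.5874, -0.3796, 0.0201]
tcp_rot: [0.701, 0.713, 0.0, 0.001]
contact_force: [-0.0, 0.0, -0.1]
opening: 1.0
```

```bash
python3 -c "
from h import *
plan([.5866,-.3788,.008],1);s=ctrl.get_state();print(s['qpos'].round(3),s['dq'].round(3))"
```

```text
t 10.75 at [ 0.5874 -0.3796  0.0201] F [-0.01  0.02 -0.09] op 1.0
[0.0008, -0.0008, 0.0121, 0.11, 0.08, -0.01]
[-0.719  0.56   1.625  0.     0.955 -0.736] [ 0.002 -0.029 -0.048  0.001 -0.01  -0.002]
```

Emit:
apply_moves --moves '[[[0.001,-0.001,0.012,0.1,0.1,0,-1],[0,0,0,0,0,0,-1]]]' --force 40

```text
time: 10.95
eef_pos: [0.5865, -0.3788, 0.0082]
tcp_rot: [0.701, 0.713, 0.0, 0.0]
contact_force: [-0.4, -0.1, -1.3]
opening: 1.003
```

```bash
python3 -c "
from h import *
plan([.5866,-.3788,.008],1)"
```

```text
t 10.95 at [ 0.5865 -0.3788  0.0082] F [-0.41 -0.1  -1.33] op 1.003
[-0.0, 0.0001, 0.0002, 0.06, 0.02, -0.02]
```

Emit:
apply_moves --moves '[[[0,0,0,0,0,0,-0.3],[0,0,0,0,0,0,0],[0,0,0,0,0,0,1],[0,0,0,0,0,0,1],[0,0,0,0,0,0,1],[0,0,0,0,0,0,1]]]' --force 40

```text
time: 11.55
eef_pos: [0.5868, -0.3789, 0.0081]
tcp_rot: [0.701, 0.713, 0.0, 0.001]
contact_force: [-0.3, 0.5, -1.2]
opening: 0.572
```

```bash
python3 -c "
from h import *
plan([.5866,-.3788,.008],1)"
```

```text
t 11.55 at [ 0.5868 -0.3789  0.0081] F [-0.26  0.5  -1.16] op 0.572
[0.0001, -0.0002, 0.0001, 0.08, 0.03, -0.01]
```

Emit:
apply_moves --moves '[[[0,0,-0.015,0,0,0,1],[0,0,-0.03,0,0,0,1],[0,0,-0.03,0,0,0,1],[0,0,-0.03,0,0,0,1],[0,0,-0.03,0,0,0,1]]]'

```text
time: 12.05
eef_pos: [0.583, -0.3758, 0.1425]
tcp_rot: [0.701, 0.713, -0.0, -0.007]
contact_force: [-0.1, 0.1, -1.5]
opening: 0.576
```

```bash
python3 -c "
from h import *
plan([.6183,-.1383,.14],2.6,.035)"
```

```text
t 12.05 at [ 0.583  -0.3758  0.1425] F [-0.11  0.07 -1.55] op 0.576
[0.0338, 0.0056, 0.0006, -0.08, -0.08, -0.23]
[0.0338, 0.0058, 0.0006, -0.08, -0.08, -0.23]
[0.0338, 0.0059, 0.0005, -0.08, -0.08, -0.23]
[0.0338, 0.006, 0.0005, -0.08, -0.08, -0.23]
[0.0337, 0.0062, 0.0005, -0.08, -0.08, -0.23]
[0.0337, 0.0063, 0.0004, -0.08, -0.08, -0.23]
[0.0337, 0.0064, 0.0004, -0.08, -0.08, -0.23]
```

Emit:
apply_moves --moves '[[[0.02,0.005,-0.001,-0.2,-0.1,-0.2,1],[0.032,0.0055,-0.001,-0.1,-0.1,-0.2,1],[0.032,0.006,-0.001,-0.1,-0.1,-0.2,1],[0.032,0.006,-0.001,-0.1,-0.1,-0.2,1],[0.032,0.006,-0.001,-0.1,-0.1,-0.2,1],[0.02,0.004,0,-0.1,-0.1,-0.2,1],[0.01,0.002,0,0,0,-0.2,1],[0,0,0,0,0,0,1]]]'

```text
time: 12.85
eef_pos: [0.6135, -0.1844, 0.152]
tcp_rot: [0.692, 0.722, 0.002, 0.004]
contact_force: [0.2, -0.2, -2.0]
opening: 0.574
```

```bash
python3 -c "
from h import *
plan([.6183,-.1383,.13],2.6,.035)"
```

```text
t 12.85 at [ 0.6135 -0.1844  0.152 ] F [ 0.19 -0.16 -2.03] op 0.574
[0.023, 0.0033, 0.0109, 0.23, 0.11, -0.05]
[0.0229, 0.0034, 0.011, 0.23, 0.11, -0.05]
```

Emit:
apply_moves --moves '[[[0.022,0.003,0.011,0.2,0.1,0,1],[0.022,0.003,0.011,0.2,0.1,0,1],[0,0,0,0,0,0,1]]]'

```text
time: 13.15
eef_pos: [0.6171, -0.1408, 0.1285]
tcp_rot: [0.692, 0.722, -0.0, 0.001]
contact_force: [-0.2, -0.6, -1.4]
opening: 0.569
```

```bash
python3 -c "
from h import *
plan([.6183,-.1383,.1],2.6,.035)"
```

```text
t 13.15 at [ 0.6171 -0.1408  0.1285] F [-0.25 -0.65 -1.43] op 0.569
[0.0025, 0.0012, 0.0285, 0.01, 0.08, -0.23]
```

Emit:
apply_moves --moves '[[[0.0025,0.001,0.028,0,0.1,-0.2,1],[0,0,0,0,0,0,1]]]'

```text
time: 13.35
eef_pos: [0.618, -0.1401, 0.1002]
tcp_rot: [0.691, 0.723, -0.0, 0.0]
contact_force: [-0.9, 1.0, -2.1]
opening: 0.569
```

```bash
python3 - <<'E'
from h import *
plan([.6183,-.1383,.081],2.6,.035)
im,c=snap('wrist','w5.png');s,cs=snap('scene','s5.png')
a=cv2.resize(im[150:384,150:390,::-1],(400,390));K=cs['camera_matrix'];T=cs['cam_to_world']
q=T[:3,:3].T@(np.array([.618,-.138,.08])-T[:3,3]);u=int(K[0,0]*q[0]/-q[2]+K[0,2]);v=int(K[1,1]*q[1]/q[2]+K[1,2]);print(u,v)
b=cv2.resize(s[v-49:v+49,u-50:u+50,::-1],(400,390),interpolation=2);cv2.imwrite('pics/c5.png',np.hstack([a,b]))
E
```

```text
t 13.35 at [ 0.618  -0.1401  0.1002] F [-0.91  0.99 -2.1 ] op 0.569
[0.0018, 0.0004, 0.0192, 0.02, 0.06, -0.05]
201 220
```

View pics/c5.png

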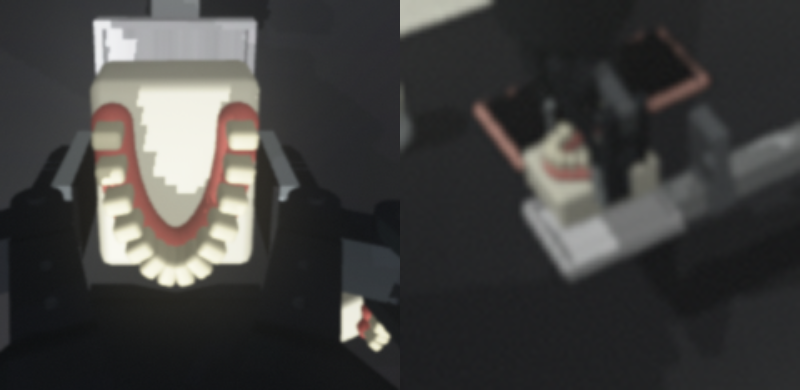

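Left: the jaw is held squarely over the tray. The jaw face's bottom edge is at row 187, its top edge at row 200, and the tray's inner-side rim at row 162. Next I'll check these offsets.

```bash
python3 - <<'E'
from h import *
c=ctrl.get_calibration('wrist');g=cv2.imread('pics/w5.png',0)
print(g[155:212,255].tolist());print('tray x',g[172,200:214].tolist(),g[172,298:312].tolist());print('jaw x',g[197,200:214].tolist(),g[197,298:312].tolist())
for r,z in((162,.069),(187,.092),(200.4,.118)):print(r,z,onz(c,255,r,z).round(4))
for u,r,z in((206.4,172,.069),(304,172,.069),(205,200,.118),(304.5,200,.118)):print(u,onz(c,u,r,z).round(4))
E
```

```text
[122, 122, 122, 121, 120, 119, 121, 139, 164, 171, 172, 171, 171, 171, 171, 170, 171, 171, 171, 171, 171, 172, 171, 171, 171, 171, 172, 172, 171, 170, 159, 137, 124, 121, 124, 125, 126, 126, 126, 127, 129, 136, 143, 155, 165, 176, 190, 203, 215, 225, 232, 237, 239, 239, 240, 239, 239]
tray x [59, 58, 59, 59, 60, 81, 150, 215, 235, 237, 231, 194, 159, 181] [153, 174, 186, 188, 179, 134, 80, 57, 56, 55, 54, 54, 54, 55]
jaw x [62, 62, 62, 62, 62, 68, 85, 103, 116, 123, 130, 134, 137, 137] [142, 139, 138, 133, 122, 96, 71, 60, 57, 58, 56, 56, 56, 55]
162 0.069 [ 0.6203 -0.1026  0.069 ]
187 0.092 [ 0.6205 -0.1129  0.092 ]
200.4 0.118 [ 0.6202 -0.1123  0.118 ]
206.4 [ 0.5886 -0.1105  0.069 ]
304 [ 0.6529 -0.1079  0.069 ]
205 [ 0.5956 -0.1131  0.118 ]
304.5 [ 0.6446 -0.1111  0.118 ]
```

Emit:
apply_moves --moves '[[[0.0015,0.0005,0.019,0,0,0,1],[0,0,0,0,0,0,1]]]'

```text
time: 13.65
eef_pos: [0.6243, -0.1433, 0.0903]
tcp_rot: [0.692, 0.722, 0.003, 0.008]
contact_force: [-0.5, -0.5, -2.6]
opening: 0.574
```

```bash
python3 -c "
from h import *
plan([.6185,-.1386,.074],2.6,.035)"
```

```text
t 13.65 at [ 0.6243 -0.1433  0.0903] F [-0.53 -0.49 -2.63] op 0.574
[0.0051, -0.0059, 0.0162, 0.86, 0.49, -0.2]
```

Emit:
apply_moves --moves '[[[0.005,-0.006,0.004,0.9,0.5,-0.2,1],[0,0,0,0,0,0,1]]]'

```text
time: 13.85
eef_pos: [0.6195, -0.1402, 0.0897]
tcp_rot: [0.691, 0.723, 0.0, 0.001]
contact_force: [-0.2, 1.3, -1.3]
opening: 0.573
```

```bash
python3 -c "
from h import *
plan([.6185,-.1386,.074],2.6,.035)"
```

```text
t 13.85 at [ 0.6195 -0.1402  0.0897] F [-0.22  1.29 -1.27] op 0.573
[0.0017, -0.001, 0.0156, 0.16, 0.08, -0.06]
```

Emit:
apply_moves --moves '[[[0.0017,-0.001,0.0085,0.15,0.1,0,1],[0,0,0,0,0,0,1]]]'

```text
time: 14.05
eef_pos: [0.6194, -0.1391, 0.0828]
tcp_rot: [0.691, 0.723, 0.001, 0.001]
contact_force: [0.5, -0.4, -2.0]
opening: 0.578
```

```bash
python3 -c "
from h import *
plan([.6185,-.1386,.073],2.6,.035)"
```

```text
t 14.05 at [ 0.6194 -0.1391  0.0828] F [ 0.49 -0.42 -1.96] op 0.578
[0.0006, -0.0009, 0.0098, 0.17, 0.06, -0.07]
```

Emit:
apply_moves --moves '[[[0.0006,-0.001,0.005,0.15,0.1,0,1],[0.0001,-0.0001,0.0035,0,0,0,1]]]'

```text
time: 14.25
eef_pos: [0.6189, -0.1386, 0.0748]
tcp_rot: [0.691, 0.723, 0.001, 0.001]
contact_force: [-0.6, 0.9, -1.8]
opening: 0.575
```

```bash
python3 -c "
from h import *
plan([.6185,-.1386,.072],2.6,.035)"
```

```text
t 14.25 at [ 0.6189 -0.1386  0.0748] F [-0.6   0.88 -1.84] op 0.575
[0.0, -0.0004, 0.0028, 0.12, 0.0, -0.06]
```

Emit:
apply_moves --moves '[[[0,-0.0004,0.0022,0.1,0,0,1],[0,0,0.0008,0,0,0,1]]]'

```text
time: 14.45
eef_pos: [0.6185, -0.1386, 0.072]
tcp_rot: [0.691, 0.723, -0.0, -0.0]
contact_force: [-3.4, 0.9, 7.1]
opening: 0.574
```

The jaw sits on the floor: TCP is at the expected 0.072 and the force is up. I'll release and rise.

Emit:
apply_moves --moves '[[[0,0,0,0,0,0,0.1],[0,0,0,0,0,0,-0.3],[0,0,0,0,0,0,-1],[0,0,-0.002,0,0,0,-1],[0,0,-0.02,0,0,0,-1],[0,0,-0.04,0,0,0,-1],[0,0,-0.04,0,0,0,-1],[-0.03,0,-0.02,0,0,0,-1],[-0.03,0,0,0,0,0,-1],[0,0,0,0,0,0,-1]]]'

```text
time: 15.45
eef_pos: [0.6217, -0.1995, 0.1994]
tcp_rot: [0.69, 0.724, -0.0, 0.001]
contact_force: [-0.4, -0.4, -0.8]
opening: 1.001
```

```bash
python3 - <<'E'
from h import *
im,c=snap('wrist','w6.png');s,cs=snap('scene','s6.png');s2=ctrl.get_state();print(s2['time'],s2['eef_pos'],s2['contact_force'])
a=cv2.resize(im[60:300,140:380,::-1],(400,400),interpolation=2)
b=cv2.resize(s[150:270,165:345,::-1],(400,267),interpolation=2);b=np.vstack([b,np.zeros((133,400,3),'uint8')]);cv2.imwrite('pics/c6.png',np.hstack([a,b]))
E
```

```text
15.55 [ 0.62149133 -0.19676668  0.19859451] [-0.82699605  0.46418835  0.34492843]
```

View pics/c6.png

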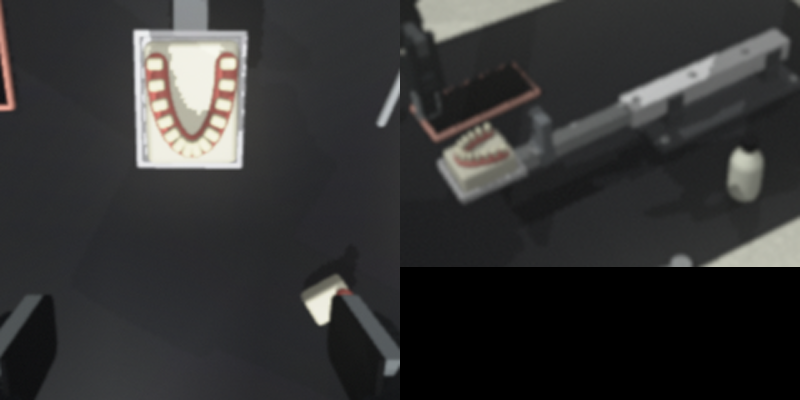

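The jaw sits inside the rim, with the rim visible all round, and nothing else has been disturbed. One last look at the button.

Emit:
apply_moves --moves '[[[0.03,-0.001,-0.01,0,0,0,-1],[0.035,-0.001,-0.01,0,0,0,-1],[0.035,-0.001,0,0,0,0,-1],[0.035,-0.001,0,0,0,0,-1],[0.035,-0.001,0,0,0,0,-1],[0.035,0,0,0,0,0,-1],[0.02,0,0,0,0,0,-1],[0,0,0,0,0,0,-1]]]'

```text
time: 16.35
eef_pos: [0.5986, 0.0448, 0.2121]
tcp_rot: [0.688, 0.726, -0.002, -0.008]
contact_force: [0.5, -0.4, 1.0]
opening: 1.001
```

```bash
python3 - <<'E'
from h import *
im,c=snap('wrist','w7.png');print(ctrl.get_state()['eef_pos'])
cv2.imwrite('pics/c7.png',cv2.resize(im[0:300,180:340,::-1],None,fx=2,fy=2,interpolation=2))
E
```

```text
[0.59866773 0.04373069 0.21200064]
```

View pics/c7.png

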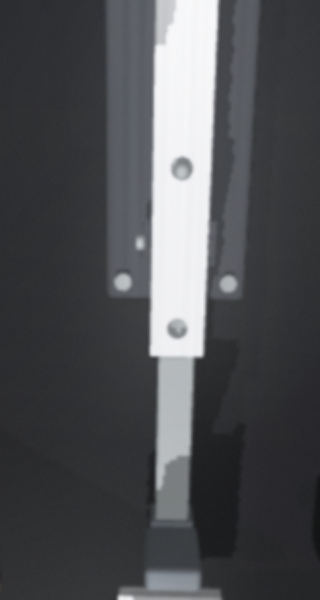

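The middle hole (crop pixel 181,168) is filled by a light round pin with a dark ring around it, so the button is up. Handing in.

```bash
python3 -c "
from plant import ctrl
print(ctrl.sign_off())"
```

```text
the job is handed in; nothing more can be done
None
```

The tube is drawn out and locked in the next hole, the full jaw model sits teeth up in the tray, and the job is handed in at about 16.4 s. No verdict was reported.

- **Tube:** I gripped the handle with 20 N and drew it out about 58 mm in slow steps. It stopped dead; the highest pull I read was about 9 N, so I didn't pull further. The last wrist picture shows the button filling the middle hole.
- **Jaw model:** I lowered it until it touched the tray floor at the expected height, with about 7 N upward, then let go and lifted clear. The wrist and scene pictures show it flat, with the rim visible all round. I judged its final centring by eye and by TCP position, and did not measure it again after release.
- **Bystanders:** Those visible in the last pictures (phone, part model, mirror and glue bottle) looked undisturbed, and I touched none of them. I did not measure their positions again.
- **Disagreement:** Before lowering, estimates of the tray centre along the tube differed by about 2 mm because the outside of the rim showed in the picture. I used a value in between, and the jaw went in without touching the rim.

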